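# Press the end cap of a spotlight head to its set depth

## Robot

A 6-joint arm with a two-finger parallel gripper is mounted at the origin on the work surface. World frame = base frame: x ahead of the robot, y to its left, z up, the work surface at z = 0. Lengths are in m, angles in rad, forces in N, time in s.
With the tool pointing down it reaches from about 0.3 to 0.85 m from the base axis. Payload 5.4 kg.
Tool frame: the origin (TCP) lies midway between the tips of the shut fingers; the grasp point (between the pads) lies arm.hold_point_z behind it (arm.hold_point_z is the distance from the TCP to the grasp point, in m); z points along the fingers, y is the line along which they close (so a half turn about z gives the same grasp; the last joint's range is limited). The gripper opens to 85 mm and grips with 20 to 120 N. Pads are 22 mm wide; open, the fingers measure 114 mm over their backs; the gripper's body (76 mm by 85 mm) begins 54 mm behind the grasp point. The pads swing forward as they close: fully open they stand 13 mm farther back than shut.
Start: joints at [-1.423, 0.158, 1.597, -0, 1.386, -0.21], TCP at [0.201, -0.539, 0.208] pointing down, gripper open.
Joint ranges: [-2.91, 2.91], [-0.94, 2.29], [0.18, 2.7], [-1.29, 4.43], [0.17, 2.64], [-3, 3]. Speed limits (rad/s): [2.57, 2.57, 3.14, 3.14, 3.14, 3.14].

## Interface

Orientations are given as a unit quaternion [x, y, z, w].
In Python, from cell import read_state, snapshot, camera_params, sign_off, search_frame, arm gives the robot as it stands.
- The arm moves only by the tool arm_command, never from a script. Its argument "commands" is a list of rows, each a list of 5 numbers: the shift along the tool's x, y, z each as a share of 0.1 m, from -1 to 1, then the turn about the tool's z as a share of pi rad, from -1 to 1, then the opening, from -1 (shut) to 1 (fully open). A call has 1 to 5 rows; each row is the pose to reach, as a shift and turn from the pose commanded when the call began, along the tool's axes at that moment, turning the shorter way round; what a row does not reach only later rows make up. A row lasts 1/8 s, in which the tool goes at most 62.5 mm and 10.7 degrees, less where a joint would pass 70% of its speed; a pose out of reach is approached as far as the arm can. A call with a number of a shift or a turn outside -1 to 1 is refused whole. A call with a gripper value outside its range is refused whole. The fingers move at their own pace and stop on an object; the grip force is fixed at half the most. Time passes only in rows, so rows that repeat a pose let the fingers close. It gives the time, the measured TCP pose, the force, the opening and the grip force at its end, in the units of the state.
- read_state(): the state, without advancing time (a new reading comes with each control period).
- snapshot(name): name is "scene" or "top" or "wrist"; returns (picture, depth): 480x640x3 uint8, red, green, blue; 480x640 float32, m along the optical axis (not along the pixel's ray), 0 where there is no reading.
- camera_params(name): a dict with "intrinsics" (3x3 intrinsics, pixels), "world_to_cam" (4x4, takes a point from world to camera coordinates). Camera axes: x right, y up, looking along -z (the intrinsics and any distortion apply to the point x, -y, -z); pixel columns grow to the right and rows downward; lengths in m; the calibration is good to about 2 mm. A picture is of the moment at which its call begins: read the wrist's pose just before it. camera_params takes no time and is no camera call; for the wrist camera it gives the pose at the moment of the call.
- sign_off(): hands the job in; it is judged then, once.
Trained networks look in the newest picture that a camera, given by its name, has taken for a name from the list of things; names that differ only in an ending like _2 or _b are one class to them, and where a whole thing is asked for, a point or a joint stands for the part that bears it (a point fixed in the world has none). Each returns a list of dicts, best first, with "score" (0 to 1); they miss things now and then, are a little off and sometimes report something else, mostly with a low value. They report only what shows in the picture. A call takes as long as a camera call. They do not tell look-alikes from the thing itself.
- search_frame(camera, label): "at" ([x, y, z] in m, in world coordinates, good to about 4 mm: the middle of the surface that is visible of it).
The state is a dict: "time_s": time; "qpos": joint angles; "joint_velocities": joint speeds; "joint_torque": joint torques, N m; "tcp_pos": TCP position; "eef_rot": TCP orientation; "contact_force": force on the tool from outside, world axes, zero at the start; "moment": the same for the moment, N m; "gripper_width": opening from 0.0 (shut) to 1.0 (fully open); "gripper_force": force on a finger pad.
Only numpy, scipy, OpenCV 4.12 (cv2) and the standard library are available. Lean on these libraries where they do the work, as an engineer would, in place of code of your own. Each camera call takes 0.05 s, during which the arm holds its last target. There are 200 camera calls.

## Task

Take the spotlight head whose end cap stands out of its mouth, stand it cap up in the round nest of the hand press and slide the nest in under the plunger until it stops. Then push the plunger knob down until its collar sits on the stop nut, which drives the cap in to the set depth; feel for the stop and do not lean on the knob once it is there, then let the plunger rise all the way. Leave the lamp in the press, with the nest still in, and do not disturb the bare tube, the screw tray or the pliers.

Things in the scene. Friction and masses are not known exactly. Their poses are not given: they have to be found in the camera images.
- press: Small enamelled C-frame hand press, fixed to the bench. Origin on the bench under the plunger's axis; its -x is the open loading side, facing the robot, +x the column, z up. Base plate 110 wide (y), 15 high, from x = -220 to +90. Column 58 wide from x = +44 to +90, 180 high. Head over the nest: x -26 to +88, 54 wide, 142 to 180 above the bench. Rails beside the shuttle at y = +-42, tops 23 up.
- shuttle (a joint): Sliding shuttle that carries the nest along the press's x axis: 0 = home under the plunger against its hard stop, grows as it is drawn out towards the robot, 0.120 at the front stop (m). Starts drawn out 0.10 to 0.12. Stays where it is left; about 2 N of friction.
- nest (a point): Centre of the nest's floor, on the shuttle, 25 above the bench, axes as the press. The nest is an aluminium ring 14 high round it, bore 53.6 diameter, flared to about 58 at the mouth; outer diameter 62 to 67.
- shuttle_post (a point): Centre of the top of the shuttle's black upright handle post: 18 diameter, 38 high (its top 63 above the bench, its foot on the shuttle plate 25 above the bench), 85 in front (-x of the press) of the nest centre.
- plunger (a joint): Travel of the sprung plunger, 0 = fully up, grows as it is pushed down (m). Its spring pushes up with 2 N at the top, 4 to 7 N at the stop; once its foot meets the cap (after 12 to 16 mm) the cap's grip adds 7 N. The stop, where its steel collar meets the stop nut on top of the head, is a sudden hard end after anything from 22 to 42 mm, as the nut is set this time: it must be felt.
- knob_top (a point): Centre of the flat top of the plunger's black palm knob, 49 diameter, 284 above the bench when up; nothing on the press stands higher. Keep the push on it under 30 N. Collar (34 diameter): its underside is 38 below the knob's top. Stop nut: knurled, 37 diameter, round the rod below the collar, with a 3 thick rubber face that gives 1 mm at 15 N. The plunger's foot: 32 diameter, 158 below knob_top.
- lamp: Spotlight head: white plastic tube 50 diameter, 80 high, black ring round its foot, grey fins round its upper half, standing on the bench; 0.12 to 0.2 kg. Origin at the centre of its underside, z up through the mouth. Its white plug cap (41 diameter, 14 thick) stands 5 to 9 proud of the rim; it is tight, slides in only under about 7 N and stays where pushed. It must end below the rim.
- lamp_rim (a point): Centre of the lamp tube's mouth, level with the rim, 80 above the lamp's origin.
- cap_top (a point): Centre of the top of the end cap, moves with it. At the set depth it lies 120 below the rubber face of the stop nut (118.5 below the middle of that 3 thick face).
- bare_tube: Bystander: a tube of the same size as the lamp, but open with no cap. Origin at the centre of its underside.
- screw_tray: Bystander: blue plastic tray of screws, 140 x 100, 42 high. Origin at the centre of its underside.
- pliers: Bystander: pliers with black handles, about 180 long, 15 high, lying flat. Origin near the joint, on the bench.
Not all that is in view belongs to the job. What is shaped like the lamp but blue or brown is not meant.

How it is judged:
On the way, in this order (a step that is already met when the one before it is completed fails the run):
1. the lamp stands upright in the nest, on its floor (horizontal distance between lamp and nest below 0.003 m and z of lamp in the frame of nest below 0.0025 m and angle between lamp's own z axis and vertical below 0.06 rad), for 0.2 s.
2. the shuttle is home against its stop, with the lamp in the nest (all of step 1 and value of joint shuttle below 0.002 m), for 0.2 s.
3. the plunger's collar is down on the stop nut, with the nest home (contact force between collar and stop above 1 N and value of joint shuttle below 0.003 m), for 0.02 s.
At the end, for the whole second after the job is handed in: The lamp stands in the nest (within 3 mm of its centre, on its floor, upright), the shuttle is home within 3 mm, the cap's top is within 2 mm of the depth set by the stop nut, the plunger is up within 3 mm, and everything is at rest (all of step 1 and z of stop in the frame of cap_top between 0.1165 and 0.1205 m and value of joint each of plunger, shuttle below 0.003 m and linear speed of lamp below 0.02 m/s); the robot touches nothing.
It fails at once if the plunger is pushed with more than 30 N (contact force between any of the fingers, the arm and plunger above 30 N).
It fails at once if the lamp is tipped more than 30 degrees (angle between lamp's own z axis and vertical above 0.52 rad).
It fails at once if the bare tube, the screw tray or the pliers are moved more than 30 mm (distance of any of bare_tube, screw_tray, pliers from where it was at the start of the episode above 0.03 m).
It also fails if it takes over 64 s, if anything falls off the work surface, if the arm or the gripper's body presses on something with over 40 N, if the wrist force passes 120 N, or if a joint passes its speed limit or range.

## Working session

There is one attempt and no reset: what is moved stays moved. The work goes in short steps, Python scripts to look and compute and a tool call to move; the robot and the scene stay as the last step left them, time stands still between calls to the robot, and variables do not carry over. Pictures are saved under pics/ and viewed, at most 10 in all, crops included, and the job is handed in when it is done.

Besides the shell and the picture viewer there is one more tool, called after ">>>" as name(argument=value, ...) on one line, values as JSON. arm_command: Moves the arm, as the interface text tells. Its arguments: {"type":"object","properties":{"commands":{"type":"array"}},"required":["commands"]}

```bash
mkdir -p pics; ls
cat > h.py <<'E'
import numpy as np, cv2
from cell import *
def snap(n,f=None):
    cp=camera_params(n); im,d=snapshot(n)
    if f: cv2.imwrite('pics/'+f,cv2.cvtColor(im,cv2.COLOR_RGB2BGR))
    return im,d,cp
def cloud(d,cp):
    K=np.array(cp['intrinsics']);T=np.linalg.inv(np.array(cp['world_to_cam']))
    v,u=np.mgrid[:480,:640]
    P=np.stack([(u-K[0,2])/K[0,0]*d,-(v-K[1,2])/K[1,1]*d,-d,np.ones_like(d)],-1)@T.T
    P=P[...,:3]; P[d<=0]=np.nan
    return P
E
python3 - <<'E'
from h import *
print(read_state()); print({k:getattr(arm,k) for k in dir(arm) if k[0]!='_'})
a=snap('top','top.png'); 
for l in ['lamp','press','shuttle_post','knob_top','nest','cap_top','bare_tube','pliers','screw_tray']:
    print(l,[(r['score'],np.round(r['at'],3)) for r in search_frame('top',l)][:4])
b=snap('scene','scene.png')
np.savez('s.npz',pt=cloud(a[1],a[2]),ps=cloud(b[1],b[2]))
E
```

```text
pics
{'time_s': 0.0, 'qpos': array([-1.42309306e+00,  1.59039687e-01,  1.59823436e+00, -4.05631978e-05,
        1.38618781e+00, -2.10074780e-01]), 'joint_velocities': array([ 0.00087509, -0.00078025, -0.00027497, -0.00022861,  0.00201411,
        0.00090728]), 'joint_torque': array([ 1.41628036e-03, -3.95995152e+01, -3.31427228e+01, -2.32680977e-04,
        8.32401041e-03, -8.44530632e-06]), 'tcp_pos': array([ 0.20124618, -0.53794782,  0.20692113]), 'eef_rot': array([ 9.84040888e-01,  1.77940040e-01,  9.21784504e-06, -9.34772154e-04]), 'contact_force': array([ 0.30165385, -0.92998611, -0.09693774]), 'moment': array([ 0.04886366,  0.00922044, -0.00865344]), 'gripper_force': 0.0, 'gripper_width': 1.0034052904974575}
{'IKError': <class 'cell.IKError'>, 'hold_point_z': 0.0187}
lamp [(0.89, array([0.536, 0.188, 0.09 ])), (0.84, array([0.36 , 0.217, 0.091])), (0.82, array([0.455, 0.216, 0.088])), (0.69, array([0.421, 0.297, 0.082]))]
press [(0.89, array([0.583, 0.005, 0.026])), (0.63, array([ 0.64 , -0.005,  0.284])), (0.52, array([0.494, 0.027, 0.027]))]
shuttle_post [(0.92, array([0.495, 0.026, 0.03 ])), (0.16, array([0.708, 0.319, 0.018]))]
knob_top [(0.66, array([ 0.639, -0.009,  0.281])), (0.22, array([ 0.441, -0.262,  0.06 ]))]
nest [(0.97, array([0.494, 0.026, 0.026]))]
cap_top [(0.86, array([0.421, 0.302, 0.092])), (0.72, array([0.522, 0.298, 0.087])), (0.69, array([0.537, 0.197, 0.088])), (0.6, array([0.455, 0.215, 0.085]))]
bare_tube [(0.63, array([ 0.437, -0.261,  0.061]))]
pliers [(0.7, array([ 0.703, -0.362,  0.011]))]
screw_tray [(0.76, array([0.709, 0.322, 0.015])), (0.5, array([0.493, 0.025, 0.026]))]
```

View pics/top.png

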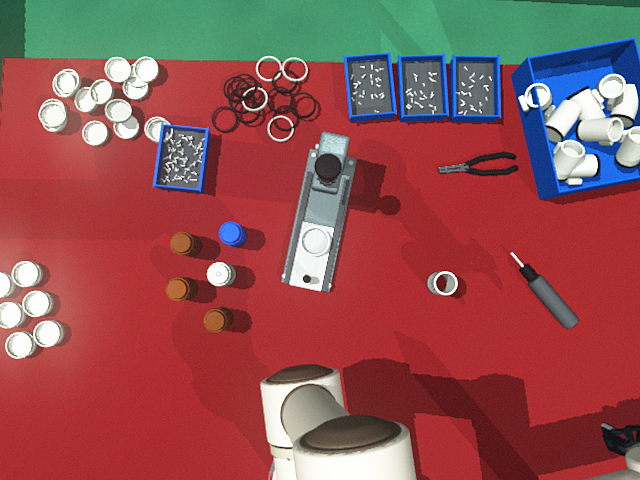

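View pics/scene.png

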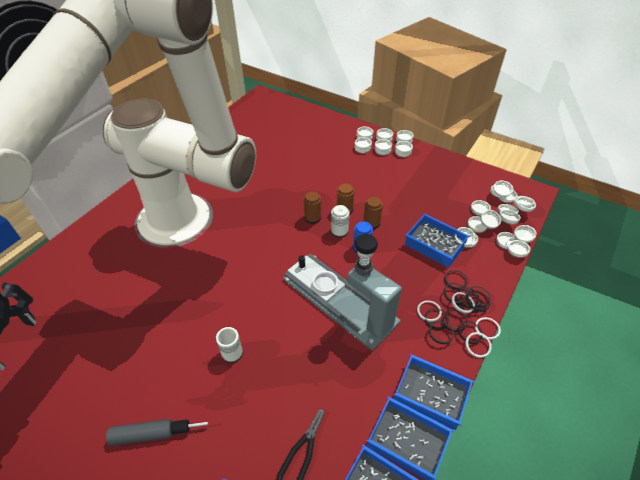

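The top view shows the lone white capped lamp at about (221,274), among three brown look-alikes and a blue one. The nest is at (316,240), the post at (307,279), the knob at (328,166) and the bare tube at (443,283).

Run:
```python
from h import *
z=np.load('s.npz')
for n in ('pt','ps'):
    P=z[n].reshape(-1,3)
    def box(c,r,z0,z1):
        m=(np.hypot(P[:,0]-c[0],P[:,1]-c[1])<r)&(P[:,2]>z0)&(P[:,2]<z1); return P[m]
    def rep(l,Q):
        if len(Q)<4: print(n,l,len(Q)); return
        (cx,cy),r=cv2.minEnclosingCircle(np.ascontiguousarray(Q[:,:2]).astype(np.float32)); print(n,l,len(Q),'med',np.round(np.median(Q,0),4),'circ',round(cx,4),round(cy,4),round(r,4), 'zmax',Q[:,2].max().round(4))
    rep('knob',box((.645,-.008),.05,.277,.292))
    rep('nest',box((.495,.026),.05,.034,.046))
    rep('post',box((.415,.045),.04,.055,.07))
    rep('cap',box((.455,.215),.032,.084,.1)); rep('rim',box((.455,.215),.035,.075,.0835))
    for c in [(.536,.19),(.36,.217),(.421,.298),(.522,.298)]: rep('other',box(c,.035,.07,.1))
    # press head top edges
    H=box((.66,-.01),.09,.174,.186); rep('head',H)
    if len(H)>9: print(cv2.minAreaRect(np.ascontiguousarray(H[:,:2]*1000).astype(np.float32)))
    B=P[(np.abs(P[:,2]-.0235)<.004)&(np.abs(P[:,0]-.54)<.16)&(np.abs(P[:,1]-.01)<.1)]
    print(cv2.minAreaRect(np.ascontiguousarray(B[:,:2]*1000).astype(np.float32)))
```

```text
pt knob 555 med [ 0.6402 -0.0028  0.2832] circ 0.6414 -0.0026 0.0242 zmax 0.2886
pt nest 120 med [0.511  0.0275 0.0383] circ 0.5259 0.0201 0.0325 zmax 0.0441
pt post 53 med [0.4448 0.0352 0.0624] circ 0.4438 0.0362 0.0082 zmax 0.0658
pt cap 281 med [0.453  0.2196 0.0875] circ 0.4538 0.218 0.0216 zmax 0.0934
pt rim 142 med [0.4492 0.2153 0.0795] circ 0.4521 0.2196 0.0251 zmax 0.0834
pt other 443 med [0.5387 0.1957 0.0874] circ 0.5392 0.1974 0.0252 zmax 0.0942
pt other 456 med [0.3562 0.2226 0.0877] circ 0.3557 0.2244 0.025 zmax 0.0943
pt other 465 med [0.4207 0.3024 0.0872] circ 0.42 0.3049 0.0255 zmax 0.094
pt other 449 med [0.5154 0.2965 0.0872] circ 0.5163 0.2988 0.0253 zmax 0.0947
pt head 935 med [ 0.6963 -0.0142  0.1794] circ 0.673 -0.0089 0.0614 zmax 0.1858
((673.0732421875, -9.017707824707031), (57.41807174682617, 116.11922454833984), 78.64456939697266)
((556.810546875, 13.825950622558594), (105.73186492919922, 268.8221740722656), 78.53573608398438)
ps knob 329 med [ 0.6431 -0.0069  0.2828] circ 0.6424 -0.0045 0.0243 zmax 0.2871
ps nest 101 med [0.5053 0.0309 0.0379] circ 0.4952 0.0278 0.0491 zmax 0.0456
ps post 37 med [0.4452 0.0347 0.0608] circ 0.444 0.0365 0.0094 zmax 0.0663
ps cap 119 med [0.4535 0.2185 0.0875] circ 0.4525 0.2188 0.0215 zmax 0.0924
ps rim 79 med [0.4645 0.2047 0.0793] circ 0.4537 0.2179 0.0247 zmax 0.0834
ps other 209 med [0.5388 0.1927 0.0874] circ 0.5391 0.1964 0.0257 zmax 0.0946
ps other 209 med [0.36   0.2173 0.0863] circ 0.3568 0.222 0.0258 zmax 0.0945
ps other 203 med [0.4252 0.2981 0.086 ] circ 0.4217 0.3026 0.0264 zmax 0.0928
ps other 218 med [0.5199 0.2903 0.086 ] circ 0.518 0.2969 0.0258 zmax 0.0932
ps head 880 med [ 0.6876 -0.018   0.1792] circ 0.674 -0.0114 0.0618 zmax 0.1851
((673.1162719726562, -10.878211975097656), (58.52528381347656, 115.78144836425781), 78.48033905029297)
((564.534423828125, 11.859062194824219), (100.76966094970703, 286.16143798828125), 79.04014587402344)
```

>>> arm_command(commands=[[0.5,-0.5,-0.2,0.06,1],[1,-1,-0.2,0.12,1],[1,-1,-0.2,0.158,1]])

```text
time_s: 0.92
tcp_pos: [0.2612, -0.4074, 0.2283]
eef_rot: [0.998, -0.07, 0.0, 0.0]
contact_force: [-0.2, -1.2, -0.2]
gripper_width: 1.0
gripper_force: 0.0
```

>>> arm_command(commands=[[0.09,-0.5,0,0,1],[0.17,-1,0,0,1]])

```text
time_s: 1.18
tcp_pos: [0.291, -0.3119, 0.228]
eef_rot: [0.998, -0.07, 0.0, 0.0]
contact_force: [1.5, 0.2, 0.4]
gripper_width: 1.0
gripper_force: 0.0
```

>>> arm_command(commands=[[0.09,-0.5,0,0,1],[0.17,-1,0,0,1]])

```text
time_s: 1.42
tcp_pos: [0.3216, -0.2151, 0.2281]
eef_rot: [0.998, -0.069, 0.0, 0.0]
contact_force: [1.0, -0.2, -0.0]
gripper_width: 1.002
gripper_force: 0.0
```

>>> arm_command(commands=[[0.09,-0.5,0,0,1],[0.17,-1,0,0,1]])

```text
time_s: 1.68
tcp_pos: [0.3523, -0.1183, 0.2282]
eef_rot: [0.998, -0.069, 0.001, 0.0]
contact_force: [0.3, -0.2, 0.7]
gripper_width: 0.996
gripper_force: 0.0
```

>>> arm_command(commands=[[0.09,-0.5,0,0,1],[0.17,-1,0,0,1]])

```text
time_s: 1.92
tcp_pos: [0.383, -0.0215, 0.2283]
eef_rot: [0.998, -0.069, 0.001, 0.0]
contact_force: [0.4, -0.3, 0.0]
gripper_width: 1.004
gripper_force: 0.0
```

>>> arm_command(commands=[[0.09,-0.5,0,0,1],[0.17,-1,0,0,1],[0.17,-1,0,0,1]])

```text
time_s: 2.3
tcp_pos: [0.4133, 0.0764, 0.2279]
eef_rot: [0.998, -0.066, -0.0, -0.0]
contact_force: [0.0, -0.7, 0.1]
gripper_width: 1.002
gripper_force: 0.0
```

>>> arm_command(commands=[[0.1,-0.5,0,0,1],[0.2,-1,0,0,1]])

```text
time_s: 2.55
tcp_pos: [0.4476, 0.1699, 0.2282]
eef_rot: [0.998, -0.07, 0.001, 0.0]
contact_force: [1.1, 0.2, 0.3]
gripper_width: 1.001
gripper_force: 0.0
```

>>> arm_command(commands=[[0,-0.46,0.3,0,1],[0,-0.46,0.3,0,1],[0,-0.46,0.3,0,1]])

```text
time_s: 2.92
tcp_pos: [0.4535, 0.2144, 0.1982]
eef_rot: [0.998, -0.07, 0.0, 0.0]
contact_force: [0.9, 0.3, 0.1]
gripper_width: 1.0
gripper_force: 0.0
```

```bash
cat > w.py <<'E'
from h import *
import sys
s=read_state(); im,d,cp=snap('wrist',sys.argv[1])
P=cloud(d,cp); np.save('w.npy',P)
print(s['tcp_pos'].round(4),s['eef_rot'].round(4), 'cam', np.linalg.inv(np.array(cp['world_to_cam']))[:3,3].round(3))
Q=P.reshape(-1,3)
for l,c,r,z0,z1 in [('cap',(.453,.219),.032,.083,.1),('lampall',(.453,.219),.035,.07,.1),('nest',(.5274,.0197),.045,.034,.046)]:
    m=(np.hypot(Q[:,0]-c[0],Q[:,1]-c[1])<r)&(Q[:,2]>z0)&(Q[:,2]<z1)
    if m.sum()>9:
        (x,y),rr=cv2.minEnclosingCircle(np.ascontiguousarray(Q[m,:2]).astype(np.float32)); print(l,m.sum(),np.median(Q[m],0).round(4),round(x,4),round(y,4),round(rr,4))
E
python3 w.py w1.png
```

```text
[0.4535 0.2144 0.1982] [ 9.976e-01 -6.960e-02  1.000e-04  3.000e-04] cam [0.529 0.203 0.364]
cap 2320 [0.4529 0.2202 0.0877] 0.4521 0.2205 0.0206
lampall 3390 [0.4552 0.2197 0.0872] 0.4521 0.2202 0.0253
nest 2120 [0.5294 0.0103 0.0384] 0.5277 0.0204 0.0338
```

View pics/w1.png

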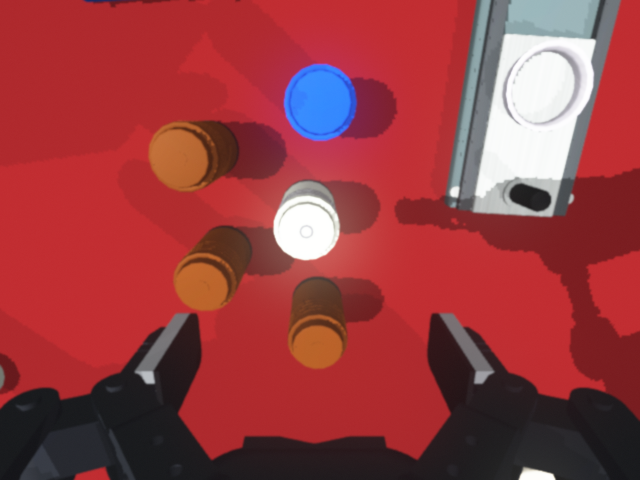

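The wrist view shows the white lamp at (306,225) between the open fingers, with the look-alikes clear of the finger path. The nest ring is at (548,86). I'm descending on the lamp.

>>> arm_command(commands=[[-0.023,-0.055,0.4,0,1],[-0.023,-0.055,0.8,0,1],[-0.023,-0.055,0.8,0,1]])

```text
time_s: 3.35
tcp_pos: [0.4498, 0.2195, 0.116]
eef_rot: [0.998, -0.07, -0.003, 0.001]
contact_force: [-1.0, -0.3, 0.7]
gripper_width: 1.0
gripper_force: 0.0
```

>>> arm_command(commands=[[0,0,0.4,0,1],[0,0,0.7,0,1],[0,0,0.88,0,1],[0,0,0.88,0,1]])

```text
time_s: 3.85
tcp_pos: [0.4525, 0.2206, 0.031]
eef_rot: [0.998, -0.07, 0.0, -0.0]
contact_force: [-0.5, 0.6, 0.2]
gripper_width: 0.998
gripper_force: 0.0
```

>>> arm_command(commands=[[0,0,0,0,0.3],[0,0,0,0,-0.2],[0,0,0,0,-1],[0,0,0,0,-1],[0,0,0,0,-1]])

```text
time_s: 4.47
tcp_pos: [0.4534, 0.2212, 0.0321]
eef_rot: [0.998, -0.069, 0.002, -0.0]
contact_force: [-2.0, -1.5, 7.5]
gripper_width: 0.571
gripper_force: 61.3
```

>>> arm_command(commands=[[0,0,-0.1,0,-1],[0,0,-0.4,0,-1],[0,0,-0.8,0,-1],[0,0,-1,0,-1],[0,0,-1,0,-1]])

```text
time_s: 5.1
tcp_pos: [0.4531, 0.2216, 0.1321]
eef_rot: [0.998, -0.069, 0.002, -0.001]
contact_force: [0.4, -0.1, -2.0]
gripper_width: 0.572
gripper_force: 62.5
```

>>> arm_command(commands=[[0,0.3,0,0,-1],[0.2,0.7,0,0,-1],[0.45,1,0,0,-1],[0.45,1,0,0,-1]])

```text
time_s: 5.6
tcp_pos: [0.4826, 0.114, 0.1287]
eef_rot: [0.997, -0.071, -0.001, 0.0]
contact_force: [-0.0, 0.2, -1.5]
gripper_width: 0.571
gripper_force: 62.8
```

>>> arm_command(commands=[[0.2,0.35,0,0,-1],[0.4,0.6,0,0,-1],[0.55,0.87,0,0,-1],[0.55,0.87,0,0,-1],[0.55,0.87,0,0,-1]])

```text
time_s: 6.22
tcp_pos: [0.5239, 0.0233, 0.129]
eef_rot: [0.998, -0.069, -0.001, -0.0]
contact_force: [0.4, 0.1, -2.5]
gripper_width: 0.575
gripper_force: 63.0
```

```bash
cat > w2.py <<'E'
from h import *
import sys
s=read_state(); im,d,cp=snap('wrist',sys.argv[1]); P=cloud(d,cp); np.save('w.npy',P)
t=s['tcp_pos']; print(t.round(4),s['eef_rot'].round(4),s['contact_force'].round(2))
Q=P.reshape(-1,3); C=im.reshape(-1,3).astype(int)
br=C.min(1)>140
zt=t[2]+.055
m=(np.hypot(Q[:,0]-t[0],Q[:,1]-t[1])<.04)&(abs(Q[:,2]-zt)<.02)&br
Z=Q[m]; print('cap z',np.percentile(Z[:,2],[5,50,95]).round(4))
zz=np.percentile(Z[:,2],90)
T=Z[Z[:,2]>zz-.004]; (x,y),r=cv2.minEnclosingCircle(np.ascontiguousarray(T[:,:2]).astype(np.float32)); print('captop',len(T),round(x,4),round(y,4),round(r,4),T.mean(0).round(4))
A=np.c_[T[:,:2]-T[:,:2].mean(0),np.ones(len(T))]; print('tilt',np.linalg.lstsq(A,T[:,2],rcond=None)[0].round(3))
m=(np.hypot(Q[:,0]-.5277,Q[:,1]-.0204)<.045)&(abs(Q[:,2]-.04)<.006); print('nest pts',m.sum())
if m.sum()>9:
  (x,y),r=cv2.minEnclosingCircle(np.ascontiguousarray(Q[m,:2]).astype(np.float32)); print(round(x,4),round(y,4),round(r,4))
E
python3 w2.py w2.png
```

```text
[0.5239 0.0233 0.129 ] [ 9.976e-01 -6.900e-02 -1.100e-03 -4.000e-04] [ 0.41  0.14 -2.46]
cap z [0.1697 0.1842 0.1858]
captop 11189 0.5326 0.0215 0.0307 [0.5252 0.0229 0.1849]
tilt [ 0.008 -0.009  0.185]
nest pts 1464
0.527 0.0201 0.033
```

View pics/w2.png

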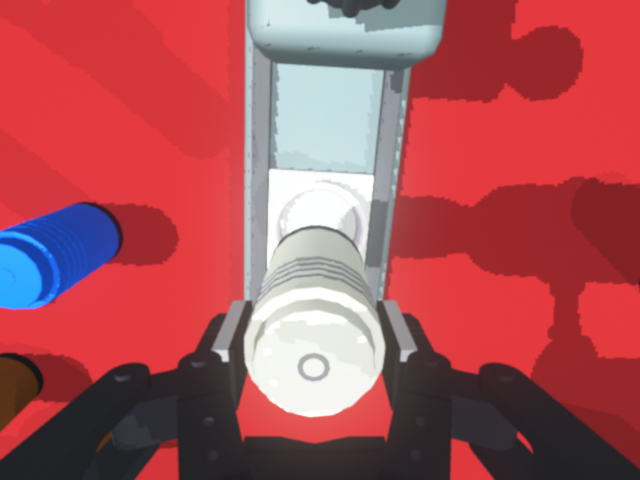

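The wrist view shows the lamp held upright. The cap's ring mark is at (314,367) and the nest is behind and below it at (320,215). I'll work out the cap centre from that mark.

Run:
```python
from h import *
P=np.load('w.npy'); 
print('ring',np.nanmean(P[357:377,304:325].reshape(-1,3),0).round(4))
im=cv2.imread('pics/w2.png')
t=np.array([.5239,.0233])
m=(abs(P[...,2]-.1855)<.0035)&(im.min(2)>150)&(np.hypot(P[...,0]-.5252,P[...,1]-.0229)<.03)
v,u=np.nonzero(m); print(u.min(),u.max(),v.min(),v.max()); Q=P[m]
a=np.array([.998,-.0698]);
for ang in np.deg2rad([-4,-49,-94,-139]) :
    e=np.array([np.cos(ang),np.sin(ang)]); p=Q[:,:2]@e; lo,hi=np.percentile(p,[.3,99.7]); print(np.rad2deg(ang).round(),'mid',((lo+hi)/2-t@e).round(4),'half',((hi-lo)/2).round(4))
```

```text
ring [0.5226 0.023  0.1848]
230 374 305 415
-4.0 mid -0.0005 half 0.0197
-49.0 mid -0.0003 half 0.0197
-94.0 mid 0.0001 half 0.0194
-139.0 mid 0.0003 half 0.0195
```

>>> arm_command(commands=[[0.045,0.025,0,0,-1],[0.045,0.025,0.3,0,-1],[0.045,0.025,0.53,0,-1],[0.045,0.025,0.53,0,-1],[0.045,0.025,0.53,0,-1]])

```text
time_s: 6.9
tcp_pos: [0.5298, 0.0192, 0.078]
eef_rot: [0.998, -0.069, 0.001, 0.0]
contact_force: [1.0, 0.5, -1.5]
gripper_width: 0.574
gripper_force: 63.0
```

```bash
python3 w2.py w3.png
```

```text
[0.5298 0.0192 0.078 ] [ 9.976e-01 -6.900e-02  8.000e-04  1.000e-04] [ 1.    0.54 -1.48]
cap z [0.1183 0.1333 0.1348]
captop 11230 0.5377 0.0176 0.0309 [0.531  0.0188 0.1339]
tilt [ 0.013 -0.009  0.134]
nest pts 1858
0.527 0.0201 0.0331
```

View pics/w3.png

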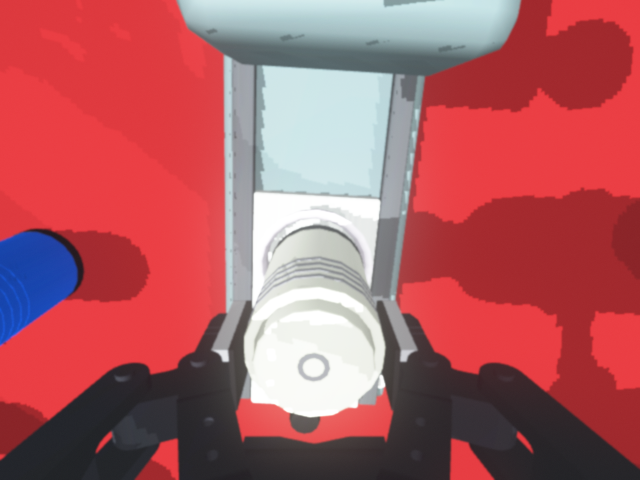

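The picture shows the lamp foot centred sideways over the nest ring (about column 317 against 318), just above the mouth. A small correction, then down in steps while watching the force.

>>> arm_command(commands=[[-0.016,-0.007,0,0,-1],[-0.016,-0.007,0.05,0,-1],[-0.016,-0.007,0.1,0,-1],[-0.016,-0.007,0.1,0,-1]])

```text
time_s: 7.45
tcp_pos: [0.5269, 0.0201, 0.0662]
eef_rot: [0.998, -0.069, -0.001, -0.0]
contact_force: [1.0, 0.1, -2.0]
gripper_width: 0.569
gripper_force: 63.0
```

>>> arm_command(commands=[[0,0,0.03,0,-1],[0,0,0.06,0,-1],[0,0,0.06,0,-1]])

```text
time_s: 7.82
tcp_pos: [0.5273, 0.02, 0.0606]
eef_rot: [0.998, -0.069, -0.0, -0.0]
contact_force: [0.6, -0.9, -1.4]
gripper_width: 0.569
gripper_force: 63.0
```

>>> arm_command(commands=[[0,0,0.015,0,-1],[0,0,0.03,0,-1],[0,0,0.03,0,-1]])

```text
time_s: 8.2
tcp_pos: [0.5274, 0.02, 0.0578]
eef_rot: [0.998, -0.069, -0.0, -0.0]
contact_force: [0.1, 0.3, -2.0]
gripper_width: 0.568
gripper_force: 63.0
```

>>> arm_command(commands=[[0,0,0.007,0,-1],[0,0,0.007,0,-0.5],[0,0,0.007,0,0.5],[0,0,0.007,0,1],[0,0,0.007,0,1]])

```text
time_s: 8.82
tcp_pos: [0.5277, 0.0199, 0.0574]
eef_rot: [0.998, -0.069, 0.0, 0.0]
contact_force: [1.0, 0.4, -0.1]
gripper_width: 1.0
gripper_force: 0.0
```

>>> arm_command(commands=[[0,0,-0.1,0,1],[0,0,-0.5,0,1],[0,0,-1,0,1],[0,0,-1,0,1]])

```text
time_s: 9.32
tcp_pos: [0.5312, 0.0193, 0.163]
eef_rot: [0.998, -0.069, 0.005, 0.001]
contact_force: [-0.1, 0.0, -0.7]
gripper_width: 1.003
gripper_force: 0.0
```

```bash
cat > w4.py <<'E'
from h import *
s=read_state(); im,d,cp=snap('wrist','w4.png'); P=cloud(d,cp)
print(s['qpos'].round(3),s['tcp_pos'].round(4),s['contact_force'])
Q=P.reshape(-1,3); m=(np.hypot(Q[:,0]-.5274,Q[:,1]-.0201)<.035)&(Q[:,2]>.09)&(Q[:,2]<.125); Z=Q[m]
print(np.percentile(Z[:,2],[5,50,90,95]).round(4)); T=Z[Z[:,2]>np.percentile(Z[:,2],90)-.004]
A=np.c_[T[:,:2]-T[:,:2].mean(0),np.ones(len(T))]; print('tilt',np.linalg.lstsq(A,T[:,2],rcond=None)[0].round(3))
(x,y),r=cv2.minEnclosingCircle(np.ascontiguousarray(T[:,:2]).astype(np.float32)); print('cap',round(x,4),round(y,4),round(r,4))
m=(np.hypot(Q[:,0]-.5277,Q[:,1]-.0204)<.045)&(abs(Q[:,2]-.04)<.006)
(x,y),r=cv2.minEnclosingCircle(np.ascontiguousarray(Q[m,:2]).astype(np.float32)); print('nest',round(x,4),round(y,4),round(r,4))
E
python3 w4.py
```

```text
[-0.191  0.076  1.778  0.     1.277  1.518] [0.5312 0.0193 0.163 ] [-0.10815988  0.02676061 -0.71068789]
[0.0996 0.1123 0.1134 0.1137]
tilt [-0.008  0.001  0.113]
cap 0.5261 0.0192 0.0207
nest 0.5269 0.02 0.033
```

View pics/w4.png

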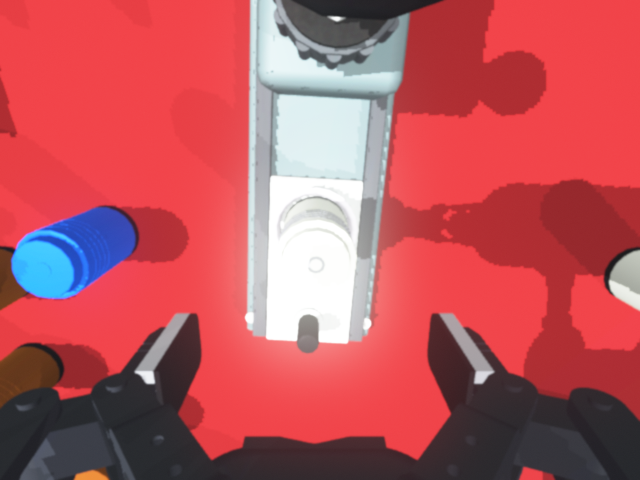

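The lamp stands upright in the nest, with its cap top at 112.8 mm as expected and the post in front at (307,330). I'll back off, turn the tool and shut the fingers to push the post.

>>> arm_command(commands=[[-0.3,-0.02,0,-0.058,0.5],[-0.7,-0.04,0,-0.116,0],[-1,-0.06,0,-0.174,-1],[-1,-0.06,0,-0.232,-1],[-1,-0.06,0,-0.29,-1]])

```text
time_s: 10.0
tcp_pos: [0.4281, 0.04, 0.156]
eef_rot: [0.925, 0.38, -0.001, -0.001]
contact_force: [0.4, -1.4, 0.9]
gripper_width: 0.001
gripper_force: 0.0
```

>>> arm_command(commands=[[-0.1,-0.14,0,-0.058,-1],[-0.1,-0.14,0,-0.116,-1],[-0.1,-0.14,0,-0.174,-1],[-0.1,-0.14,0,-0.192,-1],[-0.1,-0.14,0,-0.192,-1]])

```text
time_s: 10.62
tcp_pos: [0.4116, 0.0429, 0.1562]
eef_rot: [0.773, 0.635, -0.001, -0.001]
contact_force: [-0.3, -0.2, 0.7]
gripper_width: 0.003
gripper_force: 0.0
```

>>> arm_command(commands=[[0,-0.05,0.4,0,-1],[0,-0.05,0.8,0,-1],[0,-0.05,1,0,-1],[0,-0.05,1,0,-1]])

```text
time_s: 11.12
tcp_pos: [0.4053, 0.0441, 0.0553]
eef_rot: [0.773, 0.634, -0.002, -0.002]
contact_force: [-0.5, 0.3, 0.1]
gripper_width: 0.0
gripper_force: 0.0
```

>>> arm_command(commands=[[0,0,0.1,0,-1],[0,0,0.18,0,-1],[0,0.05,0.18,0,-1],[0,0.1,0.18,0,-1],[0,0.15,0.18,0,-1]])

```text
time_s: 11.75
tcp_pos: [0.4231, 0.0407, 0.0396]
eef_rot: [0.773, 0.635, 0.0, 0.0]
contact_force: [0.4, -0.5, -0.5]
gripper_width: -0.003
gripper_force: 0.0
```

>>> arm_command(commands=[[0,0.06,0,0,-1],[0,0.14,0,0,-1],[0,0.23,0,0,-1],[0,0.32,0,0,-1],[0,0.4,0,0,-1]])

```text
time_s: 12.38
tcp_pos: [0.4622, 0.0329, 0.0394]
eef_rot: [0.773, 0.635, 0.0, 0.0]
contact_force: [-2.7, -0.1, 5.8]
gripper_width: -0.001
gripper_force: 2.7
```

>>> arm_command(commands=[[0,0.1,-0.04,0,-1],[0,0.2,-0.04,0,-1],[0,0.32,-0.04,0,-1],[0,0.43,-0.04,0,-1],[0,0.5,-0.04,0,-1]])

```text
time_s: 13.0
tcp_pos: [0.5113, 0.0232, 0.0431]
eef_rot: [0.773, 0.635, 0.0, 0.0]
contact_force: [0.3, 0.1, 0.5]
gripper_width: -0.0
gripper_force: 0.0
```

>>> arm_command(commands=[[0,0.04,0,0,-1],[0,0.08,0,0,-1],[0,0.12,0,0,-1],[0,0.15,0,0,-1],[0,0.17,0,0,-1]])

```text
time_s: 13.62
tcp_pos: [0.5273, 0.0201, 0.0432]
eef_rot: [0.773, 0.635, -0.0, -0.0]
contact_force: [-2.4, 0.2, 3.8]
gripper_width: 0.0
gripper_force: 0.4
```

>>> arm_command(commands=[[0,0.02,0,0,-1],[0,0.04,0,0,-1],[0,0.06,0,0,-1],[0,0.07,0,0,-1]])

```text
time_s: 14.12
tcp_pos: [0.5342, 0.0187, 0.0432]
eef_rot: [0.773, 0.635, 0.0, 0.0]
contact_force: [-2.5, -0.3, 2.9]
gripper_width: 0.004
gripper_force: 0.3
```

```bash
python3 - <<'E'
from h import *
im,d,cp=snap('scene','s2.png'); P=cloud(d,cp).reshape(-1,3); s=read_state(); print(s['contact_force'],s['tcp_pos'])
im2,d2,c2=snap('top'); P2=cloud(d2,c2).reshape(-1,3)
h=np.array([.981,-.196]);l=np.array([.196,.981]);k=np.array([.642,-.0035])
for P in (P,P2):
    a=(P[:,:2]-k)@h;b=(P[:,:2]-k)@l
    # white tube front face at z .045-.105
    m=(abs(b)<.012)&(a>-.15)&(a<.02)&(P[:,2]>.045)&(P[:,2]<.1); q=a[m]
    print(m.sum(), np.histogram(q,np.arange(-.15,.021,.01))[0])
    m=(abs(b)<.01)&(P[:,2]>.057)&(P[:,2]<.067)&(a>-.12)&(a<-.06); print('post',m.sum(), np.percentile(a[m],[5,50,95]).round(4) if m.any() else '')
E
python3 -c "
import cv2;i=cv2.imread('pics/s2.png')[200:380,250:450];cv2.imwrite('pics/s2c.png',cv2.resize(i,None,fx=3,fy=3))"
```

```text
[-1.228403    0.18430766  2.35799904] [0.53422878 0.01869387 0.04318915]
189 [29 16  5 15 29 18  0  0  0  0  7 70  0  0  0  0  0]
post 1 [-0.1047 -0.1047 -0.1047]
0 [0 0 0 0 0 0 0 0 0 0 0 0 0 0 0 0 0]
post 0
```

View pics/s2c.png

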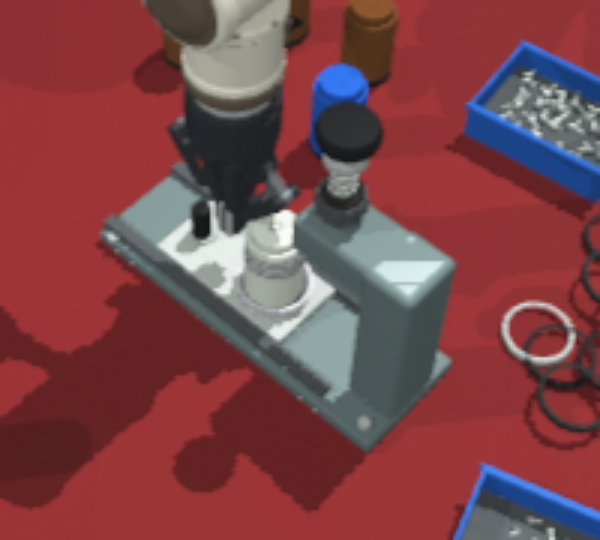

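The crop shows the shuttle only part way in. The post, at (200,220), is on the robot side of the fingers at (235,220), so the fingers may be pushing the lamp instead. I'll check this with projections and a wrist view.

Run:
```python
from h import *
cp=camera_params('scene');K=np.array(cp['intrinsics']);W=np.array(cp['world_to_cam'])
def pr(p):
    q=W@np.r_[p,1]; return np.array([K[0,2]+K[0,0]*q[0]/-q[2],K[1,2]+K[1,1]*-q[1]/-q[2]])
def crop(p): return ((pr(p)-[250,200])*3).round(0)
h=np.array([.981,-.196]);k=np.array([.642,-.0035])
print('tcp',crop(read_state()['tcp_pos']))
for s in (.117,.08,.06,.04,.02,0):
    print(s,'post top',crop(np.r_[k+h*(-.085-s),.063]),'foot',crop(np.r_[k+h*(-.085-s),.025]),'cap',crop(np.r_[k-h*s,.1125]),'lamp foot',crop(np.r_[k-h*s,.025]))
im,d,cp=snap('wrist','w5.png'); P=cloud(d,cp); np.save('w5.npy',P)
```

```text
tcp [229. 242.]
0.117 post top [152. 171.] foot [153. 198.] cap [223. 187.] lamp foot [223. 251.]
0.08 post top [182. 194.] foot [183. 220.] cap [256. 212.] lamp foot [254. 275.]
0.06 post top [199. 206.] foot [199. 233.] cap [275. 226.] lamp foot [271. 288.]
0.04 post top [216. 219.] foot [216. 245.] cap [293. 239.] lamp foot [289. 301.]
0.02 post top [233. 232.] foot [233. 258.] cap [312. 253.] lamp foot [307. 315.]
0 post top [250. 245.] foot [250. 271.] cap [332. 268.] lamp foot [325. 329.]
```

View pics/w5.png

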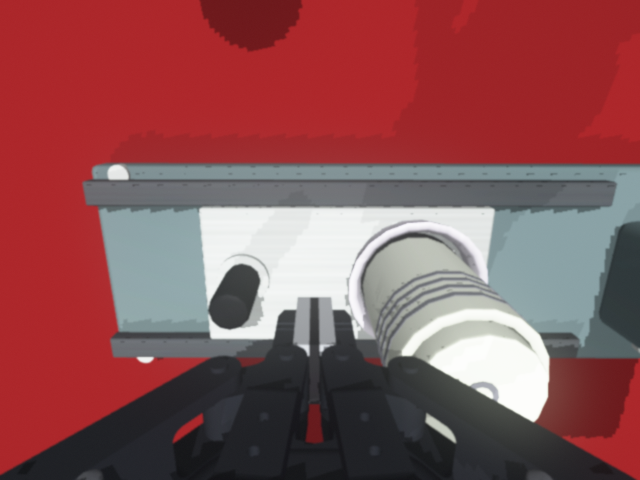

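The wrist view confirms it. The post, at (235,290), is behind the fingers, and the knuckles lean on the lamp, which is still in the nest. I'll lift out, turn the camera away from the press and grip the post instead.

Run:
```python
from h import *
P=np.load('w5.npy').reshape(-1,3); im=cv2.imread('pics/w5.png').reshape(-1,3).astype(int)
h=np.array([.981,-.196]);l=np.array([.196,.981]);k=np.array([.642,-.0035])
a=(P[:,:2]-k)@h;b=(P[:,:2]-k)@l
v,u=np.divmod(np.arange(480*640),640)
m=(im.max(1)<70)&(u>205)&(u<262)&(v>262)&(v<330)&(P[:,2]>.055)
print('post',m.sum(),np.median(a[m]),np.median(b[m]),np.percentile(P[m,2],[5,50,95]),np.percentile(a[m],[3,97]),np.percentile(b[m],[3,97]))
t=read_state()['tcp_pos']; print('tcp',(t[:2]-k)@h,(t[:2]-k)@l)
m=(u>410)&(u<550)&(v>320)&(v<430)&(P[:,2]>.106)&(P[:,2]<.12); T=P[m]
print('cap',T.mean(0),np.median(a[m]),np.median(b[m]),np.percentile(a[m],[1,99]),np.percentile(b[m],[1,99])); A=np.c_[T[:,:2]-T[:,:2].mean(0),np.ones(len(T))]; print(np.linalg.lstsq(A,T[:,2],rcond=None)[0])
```

```text
post 1263 -0.14561984074899548 0.00232700351899985 [0.05652945 0.0627321  0.06392638] [-0.15267386 -0.13856214] [-0.00546501  0.00907695]
tcp -0.11028082931816359 0.0006645813752024348
cap [0.58404909 0.01735228 0.11233771] -0.060315339256159596 0.010647781980715258 [-0.08305737 -0.04316681] [-0.01081377  0.01976771]
[-0.05566446 -0.08914582  0.11233771]
```

>>> arm_command(commands=[[0,-0.06,0,0,-1],[0,-0.06,-0.3,0,-1],[0,-0.06,-0.7,0,-1],[0,-0.06,-1,0,-1],[0,-0.06,-1,0,-1]])

```text
time_s: 14.9
tcp_pos: [0.5298, 0.0197, 0.1456]
eef_rot: [0.773, 0.635, 0.002, 0.002]
contact_force: [-0.1, -0.1, 0.2]
gripper_width: 0.004
gripper_force: 0.0
```

>>> arm_command(commands=[[0,-0.3,0,-0.058,-1],[0,-0.31,0,-0.116,0],[0,-0.31,0,-0.174,1],[0,-0.31,0,-0.232,1],[0,-0.31,0,-0.29,1]])

```text
time_s: 15.52
tcp_pos: [0.4964, 0.0262, 0.1411]
eef_rot: [0.412, 0.911, -0.0, -0.001]
contact_force: [-0.1, -0.4, 0.1]
gripper_width: 0.846
gripper_force: 0.0
```

>>> arm_command(commands=[[0,0,0,-0.058,1],[0,0,0,-0.116,1],[0,0,0,-0.174,1],[0,0,0,-0.21,1],[0,0,0,-0.21,1]])

```text
time_s: 16.15
tcp_pos: [0.4966, 0.0262, 0.1415]
eef_rot: [0.098, 0.995, 0.0, -0.001]
contact_force: [-0.1, 0.4, 0.2]
gripper_width: 1.001
gripper_force: 0.0
```

Run:
```python
from h import *
s=read_state(); im,d,cp=snap('wrist','w6.png'); P=cloud(d,cp).reshape(-1,3); im=im.reshape(-1,3).astype(int)
h=np.array([.981,-.196]);l=np.array([.196,.981]);k=np.array([.642,-.0035])
a=(P[:,:2]-k)@h;b=(P[:,:2]-k)@l
t=s['tcp_pos']; print(s['qpos'].round(2),t,'tcp',(t[:2]-k)@h,(t[:2]-k)@l)
m=(im.max(1)<80)&(abs(P[:,2]-.063)<.003)&(abs(a+.1455)<.02)&(abs(b)<.02)
print('post',m.sum(),np.median(a[m]),np.median(b[m]),np.percentile(a[m],[3,97]),np.percentile(b[m],[3,97]))
m=(abs(P[:,2]-.1125)<.003)&(abs(a+.06)<.035)&(abs(b)<.03)
print('cap',m.sum(),np.percentile(a[m],[1,50,99]),np.percentile(b[m],[1,50,99]))
```

```text
[-0.19  0.02  1.88  0.    1.24 -1.57] [0.49658306 0.02616364 0.14147425] tcp -0.14846808890606444 0.0005983131459013644
  return _methods._mean(a, axis=axis, dtype=dtype,
  ret = ret.dtype.type(ret / rcount)
Traceback (most recent call last):
IndexError: index -1 is out of bounds for axis 0 with size 0
```

View pics/w6.png

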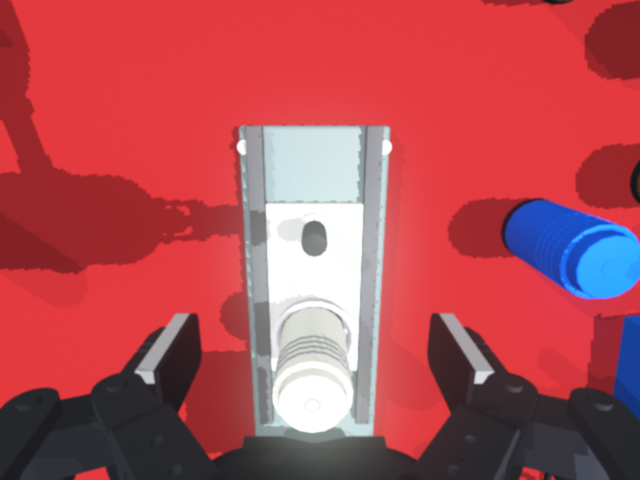

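The wrist view shows the post at (315,238) and the lamp upright in the nest at (312,390), with the fingers either side. I'll descend and grip the post.

>>> arm_command(commands=[[-0.02,0,0.3,0,1],[-0.02,0,0.6,0,1],[-0.02,0,0.9,0,1],[-0.02,0,0.98,0,1],[-0.02,0,0.98,0,1]])

```text
time_s: 16.82
tcp_pos: [0.4994, 0.0256, 0.045]
eef_rot: [0.098, 0.995, 0.0, -0.0]
contact_force: [-0.7, 0.4, 0.7]
gripper_width: 0.999
gripper_force: 0.0
```

>>> arm_command(commands=[[0,0,0.08,0,0.3],[0,0,0.08,0,-1],[0,0,0.08,0,-1],[0,0,0.08,0,-1],[0,0,0.08,0,-1]])

```text
time_s: 17.45
tcp_pos: [0.5001, 0.0254, 0.0379]
eef_rot: [0.097, 0.995, -0.0, 0.0]
contact_force: [-1.1, 0.6, 4.2]
gripper_width: 0.139
gripper_force: 58.6
```

>>> arm_command(commands=[[-0.05,0,0,0,-1],[-0.12,0,0,0,-1],[-0.2,0,0,0,-1],[-0.27,0,0,0,-1],[-0.3,0,0,0,-1]])

```text
time_s: 18.08
tcp_pos: [0.5297, 0.0195, 0.0378]
eef_rot: [0.097, 0.995, -0.0, 0.0]
contact_force: [-2.7, -0.8, 5.8]
gripper_width: 0.136
gripper_force: 59.0
```

```bash
cat > c.py <<'E'
from h import *
s=read_state(); im,d,cp=snap('wrist','wx.png'); P=cloud(d,cp).reshape(-1,3)
h=np.array([.981,-.196]);l=np.array([.196,.981]);k=np.array([.642,-.0035])
a=(P[:,:2]-k)@h;b=(P[:,:2]-k)@l; t=s['tcp_pos']
print(t.round(4),'tcp',(t[:2]-k)@h,(t[:2]-k)@l,s['contact_force'].round(1))
m=(abs(P[:,2]-.025)<.004)&(abs(b)<.025); print('plate front a',np.percentile(a[m],[.5,1,2]) if m.any() else '')
im,d,cp=snap('scene'); P=cloud(d,cp).reshape(-1,3); a=(P[:,:2]-k)@h;b=(P[:,:2]-k)@l
m=(abs(P[:,2]-.09)<.015)&(abs(b)<.03)&(a>-.1)&(a<.04); print('lamp face a',np.histogram(a[m],np.arange(-.1,.045,.01))[0])
E
python3 c.py
```

```text
[0.5297 0.0195 0.0378] tcp -0.11465578643594773 0.0005989405529928525 [-2.7 -0.8  5.8]
plate front a [-0.1367492  -0.13666834 -0.13655057]
lamp face a [ 0  0  0  0  2 18 27 34 51 44  0  0  0  0]
```

>>> arm_command(commands=[[-0.06,0,0,0,-1],[-0.12,0,0,0,-1],[-0.18,0,0,0,-1],[-0.22,0,0,0,-1],[-0.24,0,0,0,-1]])

```text
time_s: 18.8
tcp_pos: [0.5531, 0.0149, 0.0379]
eef_rot: [0.097, 0.995, -0.0, 0.0]
contact_force: [-1.7, 0.0, 6.9]
gripper_width: 0.136
gripper_force: 59.1
```

>>> arm_command(commands=[[-0.015,0,0,0,-1],[-0.03,0,0,0,-1],[-0.03,0,0,0,-1]])

```text
time_s: 19.18
tcp_pos: [0.5561, 0.0143, 0.0379]
eef_rot: [0.097, 0.995, -0.0, 0.0]
contact_force: [-0.8, -0.6, 5.4]
gripper_width: 0.139
gripper_force: 58.9
```

>>> arm_command(commands=[[-0.015,0,0,0,-1],[-0.03,0,0,0,-1],[-0.03,0,0,0,-1]])

```text
time_s: 19.55
tcp_pos: [0.5589, 0.0137, 0.0379]
eef_rot: [0.097, 0.995, -0.0, 0.0]
contact_force: [-2.4, -0.3, 5.8]
gripper_width: 0.136
gripper_force: 59.0
```

>>> arm_command(commands=[[-0.01,0,0,0,-1],[-0.02,0,0,0,-1],[-0.02,0,0,0,-1]])

```text
time_s: 19.92
tcp_pos: [0.5589, 0.0137, 0.0377]
eef_rot: [0.097, 0.995, -0.0, -0.002]
contact_force: [-7.9, 0.3, 12.8]
gripper_width: 0.137
gripper_force: 60.6
```

The stop is felt: the TCP held at a = -0.085 with the force up to 8 N. I'll release the post, rise and go over the knob.

>>> arm_command(commands=[[0,0,0,0,0],[0,0,0,0,1],[0,0,0,0,1],[0,0,-0.3,0,1],[0,0,-0.8,0,1]])

```text
time_s: 20.55
tcp_pos: [0.5587, 0.0138, 0.1159]
eef_rot: [0.097, 0.995, 0.0, -0.002]
contact_force: [0.8, -0.6, 0.3]
gripper_width: 1.002
gripper_force: 0.0
```

```bash
python3 c.py
```

```text
[0.5587 0.0138 0.1159] tcp -0.08513483660667956 0.0006348625737665308 [ 0.8 -0.6  0.3]
plate front a [-0.1069808  -0.10682936 -0.10640862]
lamp face a [ 0  0  0  0  0  0  0  5 20 31 39 47 40  0]
```

>>> arm_command(commands=[[0.1,0,-0.4,0,1],[0.1,0,-0.8,0,1],[0.1,0,-1,0,1]])

```text
time_s: 21.02
tcp_pos: [0.5517, 0.0153, 0.2194]
eef_rot: [0.097, 0.995, -0.0, 0.002]
contact_force: [0.9, -0.5, 0.8]
gripper_width: 0.998
gripper_force: 0.0
```

>>> arm_command(commands=[[0,0,-0.4,0,0],[0,0,-0.8,0,-1],[0,0,-1,0,-1],[0,0,-1,0,-1]])

```text
time_s: 21.52
tcp_pos: [0.5516, 0.0153, 0.3185]
eef_rot: [0.097, 0.995, -0.0, 0.002]
contact_force: [-0.4, 0.4, -0.6]
gripper_width: 0.145
gripper_force: 0.0
```

Run:
```python
from h import *
s=read_state(); print(s['tcp_pos'].round(4),s['contact_force'].round(2),s['qpos'].round(2))
h=np.array([.981,-.196]);l=np.array([.196,.981]);k=np.array([.642,-.0035])
for c in ('scene','top'):
    im,d,cp=snap(c,c+'9.png'); P=cloud(d,cp).reshape(-1,3); a=(P[:,:2]-k)@h;b=(P[:,:2]-k)@l
    m=(abs(P[:,2]-.063)<.004)&(abs(b)<.015)&(abs(a+.085)<.03)
    print(c,'post',m.sum(),np.percentile(a[m],[3,50,97]).round(4) if m.any() else '',np.median(b[m]).round(4) if m.any() else '')
    m=(abs(P[:,2]-.283)<.005)&(np.hypot(a,b)<.04); print('knob',m.sum(),P[m].mean(0).round(4) if m.any() else '')
    m=(P[:,2]>.05)&(P[:,2]<.1)&(abs(b)<.03)&(abs(a)<.04); print('lamp',m.sum(),np.percentile(a[m],[2,98]) if m.any() else '',np.percentile(b[m],[2,98]) if m.any() else '')
```

```text
[0.5516 0.0153 0.3185] [-0.39  0.36 -0.58] [-0.19  0.05  1.5   0.    1.59 -1.57]
scene post 27 [-0.0926 -0.0848 -0.0775] 0.0003
knob 315 [ 0.6428 -0.0062  0.2829]
lamp 237 [-0.01802568  0.02374402] [-0.02621672  0.00498774]
top post 14 [-0.0936 -0.0905 -0.0881] -0.0013
knob 0 
lamp 0
```

>>> arm_command(commands=[[-0.3,0,0,0,-1],[-0.6,0,0,0,-1],[-0.92,0,0,0,-1],[-0.92,0,0,0,-1],[-0.92,0,0,0,-1]])

```text
time_s: 22.25
tcp_pos: [0.6401, -0.0021, 0.3157]
eef_rot: [0.097, 0.995, 0.0, -0.001]
contact_force: [-0.1, 0.7, -0.3]
gripper_width: -0.003
gripper_force: 0.0
```

>>> arm_command(commands=[[0,0,0.15,0,-1],[0,0,0.26,0,-1],[0,0,0.32,0,-1],[0,0,0.36,0,-1],[0,0,0.4,0,-1]])

```text
time_s: 22.88
tcp_pos: [0.6411, -0.0024, 0.2773]
eef_rot: [0.097, 0.995, -0.0, 0.0]
contact_force: [0.5, -0.6, 0.5]
gripper_width: 0.001
gripper_force: 0.0
```

>>> arm_command(commands=[[0,0,0.02,0,-1],[0,0,0.04,0,-1],[0,0,0.06,0,-1],[0,0,0.06,0,-1]])

```text
time_s: 23.38
tcp_pos: [0.6409, -0.0024, 0.271]
eef_rot: [0.097, 0.995, 0.0, -0.0]
contact_force: [0.0, 0.3, 0.7]
gripper_width: 0.0
gripper_force: 0.0
```

Run:
```python
from h import *
s=read_state(); print(s['tcp_pos'].round(4),s['contact_force'].round(2))
h=np.array([.981,-.196]);l=np.array([.196,.981]);k=np.array([.642,-.0035])
im,d,cp=snap('scene','s10.png'); P=cloud(d,cp).reshape(-1,3); a=(P[:,:2]-k)@h;b=(P[:,:2]-k)@l
m=(np.hypot(a,b)<.03)&(P[:,2]>.235)&(P[:,2]<.3)&(im.reshape(-1,3).max(1)<90); print('dark z hist',np.histogram(P[m,2],np.arange(.235,.3,.005)))
c=im[200:300,330:430]; cv2.imwrite('pics/s10c.png',cv2.resize(cv2.cvtColor(c,cv2.COLOR_RGB2BGR),None,fx=5,fy=5))
```

```text
[ 0.6409 -0.0024  0.271 ] [0.03 0.27 0.71]
dark z hist (array([  0,   0,   0,   1,   0,   0,   6,  23,  48, 198,  20,   1]), array([0.235, 0.24 , 0.245, 0.25 , 0.255, 0.26 , 0.265, 0.27 , 0.275,
       0.28 , 0.285, 0.29 , 0.295]))
```

View pics/s10c.png

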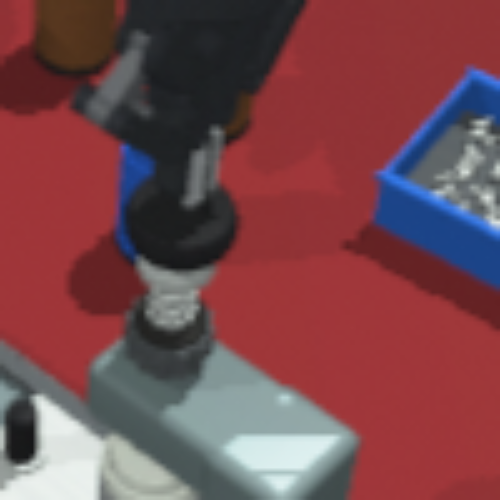

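The picture shows the fingertips over the middle of the knob at (195,215), with the plunger still up. The real fingertips evidently sit behind the nominal TCP, which also explains how they slid over the post. I'll feel downward.

>>> arm_command(commands=[[0,0,0.015,0,-1],[0,0,0.03,0,-1],[0,0,0.04,0,-1],[0,0,0.04,0,-1]])

```text
time_s: 23.92
tcp_pos: [0.6409, -0.0024, 0.267]
eef_rot: [0.097, 0.995, 0.0, -0.0]
contact_force: [0.5, 0.2, 0.5]
gripper_width: 0.005
gripper_force: 0.0
```

>>> arm_command(commands=[[0,0,0.015,0,-1],[0,0,0.03,0,-1],[0,0,0.04,0,-1],[0,0,0.04,0,-1]])

```text
time_s: 24.42
tcp_pos: [0.6409, -0.0024, 0.2631]
eef_rot: [0.097, 0.995, 0.0, -0.0]
contact_force: [-0.3, 0.3, 0.2]
gripper_width: 0.001
gripper_force: 0.0
```

>>> arm_command(commands=[[0,0,0.015,0,-1],[0,0,0.03,0,-1],[0,0,0.04,0,-1],[0,0,0.04,0,-1]])

```text
time_s: 24.92
tcp_pos: [0.641, -0.0024, 0.2595]
eef_rot: [0.097, 0.995, -0.0, 0.0]
contact_force: [-0.8, 0.8, 1.8]
gripper_width: -0.0
gripper_force: 1.1
```

>>> arm_command(commands=[[0,0,0.015,0,-1],[0,0,0.03,0,-1],[0,0,0.045,0,-1],[0,0,0.06,0,-1],[0,0,0.06,0,-1]])

```text
time_s: 25.55
tcp_pos: [0.641, -0.0024, 0.2531]
eef_rot: [0.097, 0.995, 0.0, 0.0]
contact_force: [0.0, 0.1, 3.1]
gripper_width: -0.001
gripper_force: 1.5
```

>>> arm_command(commands=[[0,0,0.015,0,-1],[0,0,0.03,0,-1],[0,0,0.045,0,-1],[0,0,0.06,0,-1],[0,0,0.06,0,-1]])

```text
time_s: 26.18
tcp_pos: [0.641, -0.0024, 0.2473]
eef_rot: [0.097, 0.995, -0.0, 0.0]
contact_force: [-0.4, -0.7, 3.3]
gripper_width: 0.002
gripper_force: 1.8
```

>>> arm_command(commands=[[0,0,0.015,0,-1],[0,0,0.03,0,-1],[0,0,0.045,0,-1],[0,0,0.06,0,-1],[0,0,0.06,0,-1]])

```text
time_s: 26.8
tcp_pos: [0.6411, -0.0024, 0.243]
eef_rot: [0.097, 0.995, -0.0, 0.001]
contact_force: [-3.0, 0.0, 9.5]
gripper_width: 0.001
gripper_force: 4.9
```

>>> arm_command(commands=[[0,0,0.01,0,-1],[0,0,0.02,0,-1],[0,0,0.03,0,-1],[0,0,0.03,0,-1]])

```text
time_s: 27.3
tcp_pos: [0.6412, -0.0024, 0.2402]
eef_rot: [0.097, 0.995, -0.0, 0.001]
contact_force: [-4.1, 0.0, 10.2]
gripper_width: -0.004
gripper_force: 5.3
```

>>> arm_command(commands=[[0,0,0.005,0,-1],[0,0,0.01,0,-1],[0,0,0.015,0,-1],[0,0,0.015,0,-1]])

```text
time_s: 27.8
tcp_pos: [0.6412, -0.0024, 0.2388]
eef_rot: [0.097, 0.995, -0.0, 0.001]
contact_force: [-4.4, 0.1, 10.8]
gripper_width: 0.0
gripper_force: 5.5
```

>>> arm_command(commands=[[0,0,0.007,0,-1],[0,0,0.014,0,-1],[0,0,0.02,0,-1],[0,0,0.02,0,-1]])

```text
time_s: 28.3
tcp_pos: [0.6412, -0.0024, 0.2368]
eef_rot: [0.097, 0.995, -0.0, 0.001]
contact_force: [-4.1, 1.5, 11.4]
gripper_width: 0.001
gripper_force: 5.6
```

>>> arm_command(commands=[[0,0,0.007,0,-1],[0,0,0.014,0,-1],[0,0,0.02,0,-1],[0,0,0.02,0,-1]])

```text
time_s: 28.8
tcp_pos: [0.6412, -0.0024, 0.2349]
eef_rot: [0.097, 0.995, -0.0, 0.001]
contact_force: [-4.8, 0.8, 11.3]
gripper_width: -0.001
gripper_force: 5.7
```

>>> arm_command(commands=[[0,0,0.007,0,-1],[0,0,0.014,0,-1],[0,0,0.02,0,-1],[0,0,0.02,0,-1]])

```text
time_s: 29.3
tcp_pos: [0.6412, -0.0024, 0.233]
eef_rot: [0.097, 0.995, -0.0, 0.001]
contact_force: [-3.8, 0.4, 11.4]
gripper_width: 0.001
gripper_force: 5.8
```

>>> arm_command(commands=[[0,0,0.007,0,-1],[0,0,0.014,0,-1],[0,0,0.02,0,-1],[0,0,0.02,0,-1]])

```text
time_s: 29.8
tcp_pos: [0.6412, -0.0024, 0.231]
eef_rot: [0.097, 0.995, -0.0, 0.001]
contact_force: [-4.3, 0.1, 11.9]
gripper_width: -0.003
gripper_force: 5.9
```

>>> arm_command(commands=[[0,0,0.007,0,-1],[0,0,0.014,0,-1],[0,0,0.02,0,-1],[0,0,0.02,0,-1]])

```text
time_s: 30.3
tcp_pos: [0.6412, -0.0024, 0.229]
eef_rot: [0.097, 0.995, -0.0, 0.001]
contact_force: [-4.3, 1.0, 11.3]
gripper_width: 0.002
gripper_force: 6.0
```

>>> arm_command(commands=[[0,0,0.007,0,-1],[0,0,0.014,0,-1],[0,0,0.02,0,-1],[0,0,0.02,0,-1]])

```text
time_s: 30.8
tcp_pos: [0.6412, -0.0024, 0.2271]
eef_rot: [0.097, 0.995, -0.0, 0.001]
contact_force: [-5.7, 0.4, 12.6]
gripper_width: 0.003
gripper_force: 6.1
```

>>> arm_command(commands=[[0,0,0.007,0,-1],[0,0,0.014,0,-1],[0,0,0.02,0,-1],[0,0,0.02,0,-1]])

```text
time_s: 31.3
tcp_pos: [0.6412, -0.0024, 0.2256]
eef_rot: [0.097, 0.995, -0.0, 0.001]
contact_force: [-4.8, 0.7, 14.1]
gripper_width: -0.003
gripper_force: 7.0
```

>>> arm_command(commands=[[0,0,0.005,0,-1],[0,0,0.01,0,-1],[0,0,0.01,0,-1]])

```text
time_s: 31.68
tcp_pos: [0.6412, -0.0025, 0.2254]
eef_rot: [0.097, 0.995, -0.0, 0.001]
contact_force: [-6.4, -0.1, 16.8]
gripper_width: -0.001
gripper_force: 8.4
```

The stop is felt: the force rose by 5 N while the TCP moved only 0.2 mm. I'll let the plunger rise under control.

>>> arm_command(commands=[[0,0,-0.06,0,-1],[0,0,-0.14,0,-1],[0,0,-0.22,0,-1],[0,0,-0.3,0,-1],[0,0,-0.38,0,-1]])

```text
time_s: 32.3
tcp_pos: [0.641, -0.0024, 0.2598]
eef_rot: [0.097, 0.995, 0.0, -0.0]
contact_force: [0.2, 0.5, 1.8]
gripper_width: -0.002
gripper_force: 0.9
```

>>> arm_command(commands=[[0,0,-0.1,0,-1],[0,0,-0.3,0,-1],[0,0,-0.6,0,-1],[0,0,-0.6,0,-1]])

```text
time_s: 32.8
tcp_pos: [0.6424, -0.0026, 0.3238]
eef_rot: [0.097, 0.995, -0.0, 0.003]
contact_force: [-0.4, -0.2, 0.3]
gripper_width: 0.003
gripper_force: 0.0
```

>>> arm_command(commands=[[0.4,0,0,0,-1],[0.8,0,0,0,-1],[1,0,0,0,-1],[1,0,0,0,-1]])

```text
time_s: 33.3
tcp_pos: [0.542, 0.0174, 0.3195]
eef_rot: [0.097, 0.995, 0.0, -0.0]
contact_force: [0.1, 0.1, -0.5]
gripper_width: 0.002
gripper_force: 0.0
```

Run:
```python
from h import *
s=read_state(); print(s['tcp_pos'].round(4),s['contact_force'].round(2))
h=np.array([.981,-.196]);l=np.array([.196,.981]);k=np.array([.642,-.0035])
for c in ('scene','wrist'):
    im,d,cp=snap(c,c+'11.png'); P=cloud(d,cp).reshape(-1,3); a=(P[:,:2]-k)@h;b=(P[:,:2]-k)@l
    m=(abs(P[:,2]-.063)<.004)&(abs(b)<.015)&(abs(a+.085)<.03)
    if m.any(): print(c,'post',m.sum(),np.percentile(a[m],[3,50,97]).round(4))
    m=(np.hypot(a,b)<.02)&(P[:,2]>.24)&(P[:,2]<.3)
    if m.any(): print('knob top',m.sum(),np.percentile(P[m,2],[50,90]).round(4))
    m=(P[:,2]>.05)&(P[:,2]<.1)&(abs(b)<.03)&(abs(a)<.04)
    if m.any(): print('lamp',m.sum(),np.percentile(a[m],[2,98]).round(4),np.percentile(b[m],[2,98]).round(4))
    m=(P[:,2]>.095)&(P[:,2]<.125)&(abs(b)<.03)&(abs(a)<.03)
    if m.any(): print('z upper',np.percentile(P[m,2],[50,90,99]).round(4))
```

```text
[0.542  0.0174 0.3195] [ 0.08  0.06 -0.47]
scene post 31 [-0.0923 -0.0849 -0.0779]
knob top 290 [0.283  0.2849]
lamp 324 [-0.0211  0.0238] [-0.0261  0.0056]
z upper [0.1026 0.1063 0.1077]
wrist post 197 [-0.0952 -0.088  -0.0801]
knob top 495 [0.2839 0.2846]
lamp 1022 [-0.0277 -0.0025] [-0.0236  0.0217]
z upper [0.1041 0.1057 0.1066]
```

```bash
python3 -c "
from cell import *
print(sign_off())"
```

```text
the job is handed in; nothing more can be done
None
```

The job is handed in; I don't have the verdict. The last measurements showed the lamp in the nest, the shuttle home, the cap below the rim after I felt the stop at about 17 N, and the plunger fully up; the bare tube, tray and pliers were not re-measured.

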